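# Find the sealed case that rattles and show it over the lit viewing plate

## Robot

A 7-joint arm with a two-finger parallel gripper is mounted at the origin on the work surface. World frame = base frame: x ahead of the robot, y to its left, z up, the work surface at z = 0. Lengths are in m, angles in rad, forces in N, time in s.
With the tool pointing down it reaches from about 0.4 to 0.925 m from the base axis. Payload 5.6 kg.
Tool frame: the origin (TCP) lies on the centre line of the jaws, within the pads' length; the fingertips stand 8 mm ahead of it and the grasp point (between the pads) lies 11 mm behind it (robot.nose_length is the distance from the TCP to the fingertips, in m); z points along the fingers, y is the line along which they close (so a half turn about z gives the same grasp; the last joint's range is limited). The gripper opens to 85 mm and grips with 20 to 120 N. Pads are 22 mm wide; open, the fingers measure 114 mm over their backs; the gripper's body (76 mm by 85 mm) begins 54 mm behind the grasp point. The pads swing forward as they close: fully open they stand 13 mm farther back than shut.
Start: joints at [-1.364, 0.468, -0.012, 1.603, 0.006, 1.071, -0.056], TCP at [0.161, 0.63, 0.239] pointing down, gripper open.
Joint ranges: [-2.53, 2.53], [-0.31, 2.02], [-1.57, 1.55], [0.28, 2.44], [-1.29, 4.43], [0.15, 1.84], [-2.92, 2.92]. Speed limits (rad/s): [2.57, 2.57, 3.14, 3.14, 3.14, 3.14, 3.14].

## Interface

Orientations are given as a unit quaternion [w, x, y, z].
In Python, from station import robot gives the robot as it stands.
- The arm moves only by the shell command python3 -m jog 'ROWS' [OPENING] [FORCE]. ROWS is text: rows parted by semicolons, each of 6 numbers parted by spaces: the shift along the tool's x, y, z in m, then the turn, a rotation vector about the tool's x, y, z in rad. In form: x y z rx ry rz; .... A call has 1 to 5 rows; each row is the pose to reach, as a shift and turn from the pose commanded when the call began, along the tool's axes at that moment; what a row does not reach only later rows make up. A row lasts 1/8 s, in which the tool goes at most 62.5 mm and 10.7 degrees, less where a joint would pass 70% of its speed; a pose out of reach is approached as far as the arm can. A call with a gripper value outside its range is refused whole. OPENING is the opening, from 0 (shut) to 1 (fully open), set as the call begins (- or left out, the last holds). The fingers move at their own pace and stop on an object; FORCE is the grip in N (left out, the last holds). Time passes only in rows, so rows that repeat a pose let the fingers close. It gives the time, the measured TCP pose, the force, the opening and the grip force at its end, in the units of the state.
- robot.get_obs(): the state, without advancing time (a new reading comes with each control period).
- robot.read_camera(name): name is "scene" or "top" or "wrist"; returns a dict with "img" (400x640x3 uint8, blue, green, red), "z_map" (400x640 float32, m along the optical axis (not along the pixel's ray), 0 where there is no reading), "camera_matrix" (3x3 intrinsics, pixels), "R" (3x3) and "t" (3): a world point X has camera coordinates R X + t; the wrist camera has in their place "mount" (4x4, takes a point from camera to tool coordinates, whose origin is the TCP and whose axes are the flange's). Camera axes: x right, y down, z forward; pixel columns grow to the right and rows downward; lengths in m; the calibration is good to about 2 mm. A picture is of the moment at which its call begins: read the wrist's pose just before it.
- robot.job_done(): hands the job in; it is judged then, once.
The state is a dict: "time_s": time; "q": joint angles; "joint_vel": joint speeds; "joint_torque": joint torques, N m; "tcp_pos": TCP position; "eef_rot": TCP orientation; "wrist_force": force on the tool from outside, world axes, zero at the start; "ft_torque": the same for the moment, N m; "opening": opening from 0.0 (shut) to 1.0 (fully open); "grip_force": force on a finger pad.
Only numpy, scipy, OpenCV 4.12 (cv2) and the standard library are available. Lean on these libraries where they do the work, as an engineer would, in place of code of your own. Each camera call takes 0.05 s, during which the arm holds its last target. There are 200 camera calls.

## Task

Switch on the viewing station by turning its knob clockwise past the click until it stops. Then lift the three sealed metal cases in turn and shake them lengthwise until you know which has a loose steel ball rattling inside, shake that one too, and hold that case level and still in the air a hand's breadth above the middle of the station's white plate; never hold a silent case over the plate. Finish while still holding it, with the two silent cases standing the right way up on the table and the other things on the bench left where they are.

Things in the scene. Friction and masses are not known exactly. Their poses are not given: they have to be found in the camera images.
- station: white viewing station, a flat box 160 (x) by 270 (y) by 30 mm high fixed on the table, knob at its -y end, white plate on its +y part. Origin: centre of its underside; z up
- plate (a point): centre of the top face of the white plate (124 by 144 mm), 32 mm above the table; axes as the station's
- switch_grip (a point): on the knob's vertical axis at grip height, 67 mm above the table. Black bar grip 42 mm long, 14 thick, 32 tall (top 74 mm above the table) on a disc of 44 mm diameter; the point's x axis runs along the bar and turns with it. At joint 0 the bar lies along the station's x axis
- switch (a joint): angle of the knob, rad, 0 = off, grows clockwise seen from above, stops at 1.2 = on. A sprung detent drives it back to 0 when let go before about 0.6, and on to 1.2 beyond; resistance is greatest at the start, about 0.13 N m, and falls to nothing at 0.6
- case_a: one of three identical sealed aluminium cases, 148 (x) by 56 (y) by 50 mm high, 0.34 to 0.53 kg. Origin: centre of the underside; x along its length, z up. In one of them (it varies) a steel ball, 38 mm across, 0.225 kg, runs free in a cavity 140 by 48 by 42 mm, so its balance point shifts up to 27 mm each way along x; in the others nothing moves. Sight and weight do not tell which
- case_b: one of three identical sealed aluminium cases, 148 (x) by 56 (y) by 50 mm high, 0.34 to 0.53 kg. Origin: centre of the underside; x along its length, z up. In one of them (it varies) a steel ball, 38 mm across, 0.225 kg, runs free in a cavity 140 by 48 by 42 mm, so its balance point shifts up to 27 mm each way along x; in the others nothing moves. Sight and weight do not tell which
- case_c: one of three identical sealed aluminium cases, 148 (x) by 56 (y) by 50 mm high, 0.34 to 0.53 kg. Origin: centre of the underside; x along its length, z up. In one of them (it varies) a steel ball, 38 mm across, 0.225 kg, runs free in a cavity 140 by 48 by 42 mm, so its balance point shifts up to 27 mm each way along x; in the others nothing moves. Sight and weight do not tell which
- stopper: black rubber stopper, 26 mm across, 18 mm tall, a bystander to leave alone; origin at the centre of its underside
- dish: closed glass petri dish, 96 mm across, 16 mm tall, a bystander to leave alone; origin at the centre of its underside
- reagent: amber reagent bottle, 60 mm across, 115 mm tall, a bystander to leave alone; origin at the centre of its underside
- flask: conical glass flask, 88 mm across, 122 mm tall, a bystander to leave alone; origin at the centre of its underside
- beaker: small glass beaker, 66 mm across, 75 mm tall, a bystander to leave alone; origin at the centre of its underside
- specimen: small clear specimen pot with white cap, 42 mm across, 55 mm tall, a bystander to leave alone; origin at the centre of its underside
- slidebox: grey slide box, 90 by 60 by 30 mm, a bystander to leave alone; origin at the centre of its underside
Not all that is in view belongs to the job. What is shaped like the case_a but yellow is not meant.

How it is judged:
By the outcome, as a careful person would: the job done as asked, in the order asked, and still so for the second after the job is handed in, while the arm keeps its last pose, push and grip.
It also fails if it takes over 72 s, if anything falls off the work surface, if the arm or the gripper's body presses on something with over 40 N, if the wrist force passes 120 N, or if a joint passes its speed limit or range.

## Working session

There is one attempt and no reset: what is moved stays moved. The work goes in short steps, Python scripts to look and compute and a shell command to move; the robot and the scene stay as the last step left them, time stands still between calls to the robot, and variables do not carry over. Pictures are saved under pics/ and viewed, at most 10 in all, crops included, and the job is handed in when it is done.

```bash
mkdir -p pics; ls
cat > h.py <<'E'
import numpy as np, cv2
from scipy.spatial.transform import Rotation as Ro
from station import robot
def cam(n):
    o=robot.get_obs(); c=robot.read_camera(n)
    if 'mount' in c:
        q=o['eef_rot']; T=np.eye(4); T[:3,:3]=Ro.from_quat([q[1],q[2],q[3],q[0]]).as_matrix(); T[:3,3]=o['tcp_pos']
        M=np.linalg.inv(T@c['mount']); c['R']=M[:3,:3]; c['t']=M[:3,3]
    return c
def pts(c):
    z=c['z_map']; v,u=np.mgrid[:z.shape[0],:z.shape[1]]
    P=np.stack([u,v,np.ones_like(u)],-1)@np.linalg.inv(c['camera_matrix']).T*z[...,None]
    return (P-c['t'])@c['R']
def ray(c,u,v,h):
    d=c['R'].T@np.linalg.inv(c['camera_matrix'])@[u,v,1]; o=-c['R'].T@c['t']
    return o+d*(h-o[2])/d[2]
E
python3 - <<'E'
from h import *
o=robot.get_obs(); print({k:np.round(v,3) for k,v in o.items()})
for n in ['scene','top']:
    c=cam(n); cv2.imwrite(f'pics/{n}.png',c['img']); np.save(f'{n}.npy',c,allow_pickle=True); print(n,-c['R'].T@c['t'])
E
```

```text
pics
{'time_s': np.float64(0.0), 'q': array([-1.364,  0.468, -0.012,  1.604,  0.006,  1.071, -0.056]), 'joint_vel': array([-0.001, -0.   ,  0.   ,  0.004, -0.002,  0.   ,  0.   ]), 'joint_torque': array([ 0.0000e+00, -5.3238e+01,  2.1000e-02, -2.5132e+01,  1.1000e-02,
        7.0000e-03, -0.0000e+00]), 'tcp_pos': array([0.161, 0.629, 0.238]), 'eef_rot': array([-0.   ,  0.125,  0.992, -0.001]), 'wrist_force': array([-0.339, -0.887,  0.498]), 'ft_torque': array([-0.011,  0.005,  0.076]), 'grip_force': np.float64(0.0), 'opening': np.float64(1.001)}
scene [1.12632715 0.16168717 0.81306272]
top [0.24475704 0.0613865  1.325936  ]
```

View pics/scene.png

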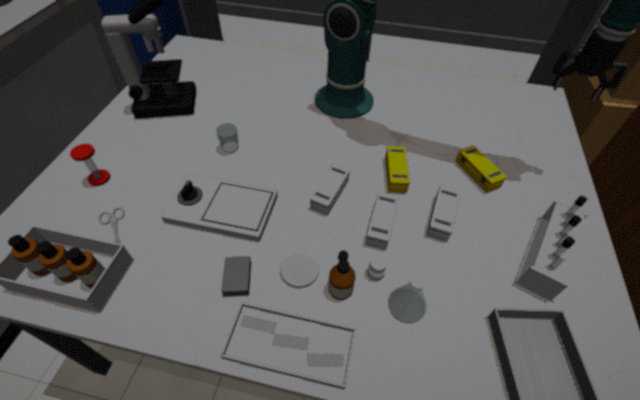

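View pics/top.png

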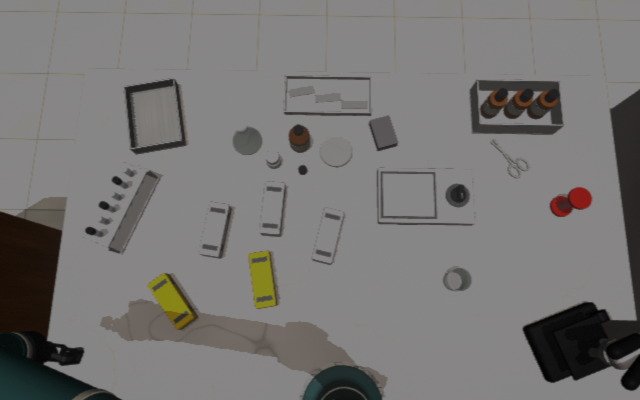

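The scene camera and the top camera both show three light cases, in top pixels (215,229), (272,208) and (328,236). The two yellow look-alikes are at (172,301) and (262,279) and aren't meant. The station is at (425,195) with its knob at (458,195). Next I'll measure from both views and make one enlarged crop.

Run:
```python
from h import *
for n,seeds in [('top',[(215,229),(272,208),(328,236),(458,195),(409,195),(262,279),(172,301),(303,170),(336,152),(300,138),(247,140),(456,279),(274,160),(384,133)]),('scene',[(445,212),(382,220),(330,188),(189,190),(240,206)])]:
    c=np.load(n+'.npy',allow_pickle=True).item(); P=pts(c); Z=P[...,2]
    for s in seeds:
        h=np.nanmedian(Z[s[1]-2:s[1]+3,s[0]-2:s[0]+3])
        m=((abs(Z-h)<.008)&(c['z_map']>0)&(Z>.008)).astype(np.uint8)
        k,l=cv2.connectedComponents(m); i=l[s[1],s[0]]
        if i==0: print(n,s,'none',h);continue
        q=P[l==i]; r=cv2.minAreaRect((q[:,:2]*1000).astype(np.float32))
        print(n,s,'h',round(float(np.median(q[:,2])),4),'c',np.round(r[0],1),'sz',np.round(r[1],1),'ang',round(r[2],1),len(q))
c=np.load('top.npy',allow_pickle=True).item()
cv2.imwrite('pics/crop.png',cv2.resize(c['img'][120:320,140:490],None,fx=2.28,fy=2.28,interpolation=cv2.INTER_CUBIC))
```

```text
top (215, 229) h 0.0491 c [461.5 356. ] sz [ 58.3 147.4] ang 82.2 1090
top (272, 208) none 0.047985736889310474
top (328, 236) h 0.0493 c [450.2  44. ] sz [ 56.7 147.3] ang 77.2 1097
top (458, 195) h 0.0725 c [ 570.4 -317.8] sz [14.9 40.5] ang 87.3 76
top (409, 195) h 0.0311 c [ 570.9 -230.5] sz [160.9 270.4] ang 0.6 4842
top (262, 279) h 0.0492 c [327.7 219. ] sz [148.  57.] ang 10.1 1161
top (172, 301) h 0.0488 c [266.2 458.2] sz [148.8  57.6] ang 37.8 1215
top (303, 170) h 0.0171 c [644.9 119. ] sz [23.2 25.4] ang 89.8 66
top (336, 152) h 0.0159 c [704.7  24.2] sz [94.4 94.1] ang 49.8 807
top (300, 138) h 0.0855 c [726.6 127.7] sz [44.3 48.9] ang 15.1 125
top (247, 140) h 0.062 c [726.3 284. ] sz [42.4 51.2] ang 17.6 106
top (456, 279) none 0.004267409364456981
top (274, 160) h 0.0541 c [669.2 204.4] sz [37.2 36.4] ang 48.9 149
top (384, 133) h 0.03 c [ 759.4 -113.8] sz [92.  61.7] ang 16.6 619
scene (445, 212) h 0.0497 c [462.4 356.7] sz [ 56.8 148.4] ang 81.9 967
scene (382, 220) h 0.0496 c [525.2 199.7] sz [ 56.7 148.7] ang 86.1 1022
scene (330, 188) h 0.0496 c [451.2  45.2] sz [ 56.2 151.1] ang 76.8 857
scene (189, 190) h 0.0601 c [ 574.1 -312.7] sz [13.  41.2] ang 73.5 60
scene (240, 206) h 0.0308 c [ 571.7 -229.8] sz [162.  270.4] ang 0.4 4514
```

View pics/crop.png

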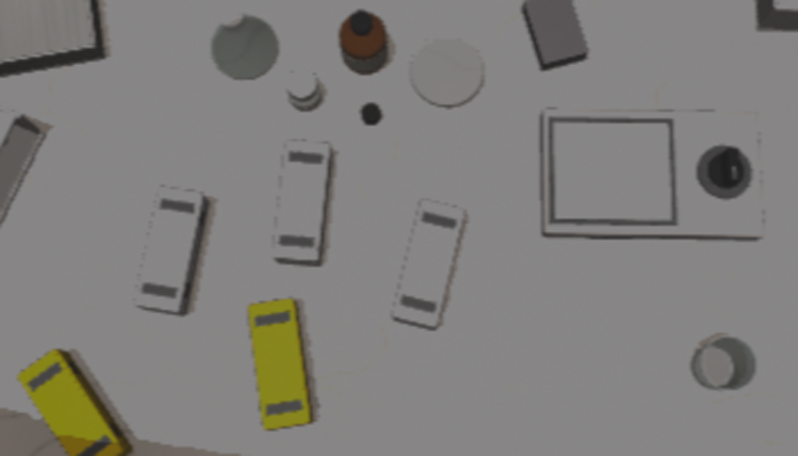

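The crop confirms it. The metal cases at crop (170,250), (302,202) and (428,263) are light grey-white and 148x57 mm, 49 mm high in both views. The two look-alikes are yellow. I'll name them west to east by y: A (.461,.356), B (.525,.200), C (.451,.045). The knob bar lies along x near (.572,-.316).

```bash
python3 -m jog '-.363 -.2475 0 0 0 -.251;-.363 -.2475 0 0 0 -.251;-.363 -.2475 0 0 0 -.251;-.363 -.2475 0 0 0 -.251;-.363 -.2475 0 0 0 -.251'
python3 - <<'E'
from h import *
o=robot.get_obs();print(o['tcp_pos'],o['eef_rot'],o['q'])
c=np.load('top.npy',allow_pickle=True).item();print('plate',ray(c,409,195,.032))
g=cv2.cvtColor(c['img'],cv2.COLOR_BGR2GRAY)
m=(g[165:226,372:446]<75).astype(np.uint8)
ys,xs=np.nonzero(m);
k,l,s,_=cv2.connectedComponentsWithStats(m); print(s[1:])
E
```

```text
time_s: 0.72
tcp_pos: [0.3684, 0.3935, 0.2391]
eef_rot: [-0.0, -0.001, 1.0, -0.0]
wrist_force: [0.4, 0.6, 0.2]
opening: 0.997
grip_force: 0.0
[0.36841826 0.39354891 0.23913775] [-2.44767654e-05 -5.84570872e-04  9.99999826e-01 -7.21082783e-05] [-0.90738082  0.28067204  0.0321129   1.87797812 -0.01062021  0.98324787
  0.7013302 ]
plate [ 0.56943721 -0.18483447  0.032     ]
[[ 10   7   1   1   1]
 [ 25   7   1   1   1]
 [ 41   7   4   2   5]
 [ 39   8   1   1   1]
 [ 61   8   1   1   1]
 [  9  14   1   2   2]
 [ 62  18   1   1   1]
 [  9  32   1   2   2]
 [ 10  37   1   4   4]
 [ 10  48   1   4   4]
 [ 14  51  12   2  16]
 [ 31  52   1   1   1]
 [ 33  52   1   1   1]
 [ 35  52  11   1  11]
 [ 54  53   2   1   2]
 [ 62  52   2   1   2]
 [  6  57  68   3 101]]
```

```bash
python3 -m jog '-.086 -.3 .012 0 0 0;-.086 -.3 .012 0 0 0;-.086 -.3 .012 0 0 0;-.086 -.3 .012 0 0 0;-.086 -.3 .012 0 0 0' | sed -n 2p
python3 -m jog '-.086 -.3 .017 0 0 0;-.086 -.3 .017 0 0 0;-.086 -.3 .017 0 0 0;-.086 -.3 .017 0 0 0;-.086 -.3 .017 0 0 0'
python3 - <<'E'
from h import *
o=robot.get_obs();print(o['tcp_pos'],o['eef_rot'],o['q'])
c=cam('wrist');cv2.imwrite('pics/w1.png',c['img']);np.save('w1.npy',c,allow_pickle=True); print(-c['R'].T@c['t'])
E
```

```text
tcp_pos: [0.4538, 0.0935, 0.2273]
time_s: 1.98
tcp_pos: [0.5403, -0.206, 0.21]
eef_rot: [-0.0, -0.001, 1.0, 0.0]
wrist_force: [1.5, 0.5, 0.3]
opening: 0.999
grip_force: 0.0
[ 0.54030729 -0.20603168  0.20997214] [-6.34038877e-05 -7.98984406e-04  9.99999665e-01  1.67797442e-04] [-0.00854429  0.39008708  0.39988283  1.83264275 -0.18268207  0.95509668
  2.04281757]
[ 0.46225776 -0.20580638  0.34464732]
```

View pics/w1.png

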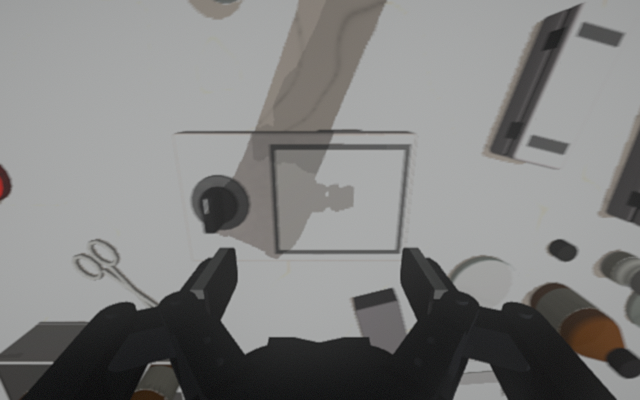

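The wrist view shows the knob disc near (219,201) with its bar running vertically in the picture at (209,213), and the plate frame with corners at about (270,145) and (403,253). I'll measure both.

Run:
```python
from h import *
c=np.load('w1.npy',allow_pickle=True).item(); P=pts(c); Z=P[...,2]
roi=np.zeros(Z.shape,bool); roi[165:245,170:262]=1
for lo,hi in [(.066,.085),(.034,.05)]:
    q=P[roi&(Z>lo)&(Z<hi)]; r=cv2.minAreaRect((q[:,:2]*1000).astype(np.float32)); print(r,np.median(q[:,2]),len(q))
print('corners',[np.round(ray(c,u,v,.031),4) for u,v in [(270,145),(409,146),(402,252),(276,252)]], 'platez',np.median(Z[160:240,300:380]))
m=(abs(Z-.031)<.006).astype(np.uint8); k,l=cv2.connectedComponents(m); q=P[l==l[200,340]]; print('st',cv2.minAreaRect((q[:,:2]*1000).astype(np.float32)))
```

```text
((570.7676391601562, -317.6338806152344), (41.473846435546875, 13.96020221710205), 0.7401066422462463) 0.07355842714679402 585
((569.7511596679688, -317.33447265625), (66.75141143798828, 64.62045288085938), 65.88825988769531) 0.0364333297316498 1766
corners [array([ 0.5046, -0.2591,  0.031 ]), array([ 0.5053, -0.1058,  0.031 ]), array([ 0.6364, -0.1014,  0.031 ]), array([ 0.6369, -0.2581,  0.031 ])] platez 0.03202671138956083
st ((570.5763549804688, -229.96163940429688), (159.5050048828125, 269.7951965332031), 0.14475856721401215)
```

The knob centre is (.5705,-.3175), with its top at 74 mm and the bar along x. The plate centre is (.571,-.182) at 32 mm. All of this agrees with the text.

```bash
python3 -m jog '-.030 -.056 .025 0 0 0;-.030 -.1115 .045 0 0 0;-.030 -.1115 .100 0 0 0;-.030 -.1115 .153 0 0 0;-.030 -.1115 .153 0 0 0' .6 80
python3 -m jog '0 0 0 0 0 0;0 0 0 0 0 0;0 0 0 0 0 0;0 0 0 0 0 0;0 0 0 0 0 0' 0 80
```

```text
time_s: 2.65
tcp_pos: [0.5669, -0.315, 0.053]
eef_rot: [-0.004, -0.0, 1.0, 0.001]
wrist_force: [0.8, 0.4, 0.5]
opening: 0.601
grip_force: 0.0
time_s: 3.28
tcp_pos: [0.5718, -0.3186, 0.0605]
eef_rot: [0.003, -0.0, 1.0, -0.002]
wrist_force: [1.4, -5.2, 0.7]
opening: 0.142
grip_force: 78.4
```

```bash
python3 -m jog '0 0 0 0 0 .18;0 0 0 0 0 .36;0 0 0 0 0 .54;0 0 0 0 0 .72;0 0 0 0 0 .90'
python3 -m jog '0 0 0 0 0 .15;0 0 0 0 0 .32;0 0 0 0 0 .32;0 0 0 0 0 .32'
python3 - <<'E'
from h import *
o=robot.get_obs();print(o['tcp_pos'],o['eef_rot'],o['q'],o['ft_torque'])
E
```

```text
time_s: 3.9
tcp_pos: [0.5716, -0.3193, 0.0606]
eef_rot: [0.004, 0.438, 0.899, -0.001]
wrist_force: [1.0, -7.1, -0.9]
opening: 0.148
grip_force: 78.5
time_s: 4.4
tcp_pos: [0.5714, -0.3195, 0.0606]
eef_rot: [0.004, 0.572, 0.821, -0.002]
wrist_force: [-0.3, -7.6, 0.8]
opening: 0.145
grip_force: 79.3
[ 0.57136187 -0.31948865  0.0605582 ] [ 0.00388567  0.57160915  0.82051533 -0.0015741 ] [ 0.00566179  0.77139359  0.64934343  1.73879778 -0.60095452  0.83182407
  1.2871007 ] [-1.57703926  0.02615697  0.77845838]
```

Knob is at about 1.2 rad, against the stop. I'll release it and go to case C.

```bash
python3 -m jog '0 0 0 0 0 -.02;0 0 0 0 0 -.02;0 0 -.05 0 0 -.02;0 0 -.10 0 0 -.02;0 0 -.14 0 0 -.02' 1 90
python3 -m jog '.06 .001 0 0 0 -.18;.12 .003 0 0 0 -.36;.18 .005 0 0 0 -.54;.24 .008 0 0 0 -.72;.30 .010 0 0 0 -.9'
python3 - <<'E'
from h import *
o=robot.get_obs();print(o['tcp_pos'],o['eef_rot'],o['q'],o['ft_torque'])
R=Ro.from_quat(np.roll(o['eef_rot'],-1)).as_matrix();print('tooly deg',np.degrees(np.arctan2(R[1,1],R[0,1])), R[:,2])
c=cam('top'); P=pts(c);Z=P[...,2]; roi=np.zeros(Z.shape,bool); roi[180:212,440:476]=1
q=P[roi&(Z>.062)&(Z<.085)]; print(len(q),cv2.minAreaRect((q[:,:2]*1000).astype(np.float32)))
np.save('top2.npy',c,allow_pickle=True)
E
```

```text
time_s: 5.03
tcp_pos: [0.5708, -0.3153, 0.1999]
eef_rot: [0.001, 0.564, 0.826, 0.001]
wrist_force: [0.3, -0.7, -0.2]
opening: 1.001
grip_force: 0.0
time_s: 5.65
tcp_pos: [0.4698, -0.0302, 0.198]
eef_rot: [0.001, 0.146, 0.989, 0.001]
wrist_force: [0.1, 1.2, 0.2]
opening: 1.0
grip_force: 0.0
[ 0.46977125 -0.03020691  0.19803879] [6.05347455e-04 1.45617178e-01 9.89340523e-01 7.74781672e-04] [-0.51495198  0.23146152  0.58459374  2.09958231 -0.17065983  0.8538382
  1.44837994] [ 0.06229757 -0.05318501  0.00177399]
tooly deg 73.2539989843947 [ 0.00142343  0.00135675 -0.99999807]
85 ((571.2600708007812, -317.89373779296875), (14.499794960021973, 43.194786071777344), 20.068050384521484)
```

The knob bar now lies 70° clockwise, so the station is on. Now grasp case C.

```bash
python3 -m jog '.04 .050 .01 0 0 -.06;.04 .066 .03 0 0 -.06;.04 .066 .06 0 0 -.06;.04 .066 .06 0 0 -.06' | sed -n 2,3p
python3 -m jog '0 0 .06 0 0 0;0 0 .114 0 0 0;0 0 .114 0 0 0' | sed -n 2,4p
python3 -m jog '0 0 0 0 0 0;0 0 0 0 0 0;0 0 0 0 0 0;0 0 0 0 0 0' 0 100
```

```text
tcp_pos: [0.4503, 0.0423, 0.1364]
eef_rot: [-0.002, 0.119, 0.993, -0.001]
tcp_pos: [0.4493, 0.0412, 0.0212]
eef_rot: [-0.004, 0.12, 0.993, -0.001]
wrist_force: [-0.5, -0.5, 0.9]
time_s: 7.08
tcp_pos: [0.4541, 0.0427, 0.0265]
eef_rot: [0.003, 0.119, 0.993, 0.001]
wrist_force: [-1.1, -0.1, 8.1]
opening: 0.638
grip_force: 105.5
```

```bash
cat > m.py <<'E'
from h import *
o=robot.get_obs(); R=Ro.from_quat(np.roll(o['eef_rot'],-1)).as_matrix()
print(round(float(o['time_s']),2),'tcp',np.round(o['tcp_pos'],4),'F tool',np.round(R.T@o['wrist_force'],2),'M tool',np.round(R.T@o['ft_torque'],3),'op',round(float(o['opening']),3),'tooly',round(float(np.degrees(np.arctan2(R[1,1],R[0,1]))),1))
E
python3 -m jog '0 0 -.05 0 0 0;0 0 -.10 0 0 0;0 0 -.13 0 0 0;0 0 -.13 0 0 0;0 0 -.13 0 0 0' | tail -2; python3 m.py
python3 -m jog '-.05 0 0 0 0 0;-.06 0 0 0 0 0;-.06 0 0 0 0 0;-.06 0 0 0 0 0' >/dev/null; python3 m.py
python3 -m jog '.06 0 0 0 0 0;.12 0 0 0 0 0;.12 0 0 0 0 0;.12 0 0 0 0 0' >/dev/null; python3 m.py
python3 -m jog '-.06 0 0 0 0 0;-.12 0 0 0 0 0;-.12 0 0 0 0 0;-.12 0 0 0 0 0' >/dev/null; python3 m.py
python3 -m jog '.06 0 0 0 0 0;.12 0 0 0 0 0;.12 0 0 0 0 0;.12 0 0 0 0 0' >/dev/null; python3 m.py
```

```text
opening: 0.643
grip_force: 109.4
7.7 tcp [0.4509 0.0425 0.1533] F tool [0.31 0.2  5.38] M tool [ 0.009 -0.011  0.005] op 0.643 tooly 76.3
8.2 tcp [0.5082 0.028  0.1522] F tool [0.18 0.59 4.3 ] M tool [ 0.003 -0.044 -0.011] op 0.638 tooly 76.3
8.7 tcp [0.3933 0.0569 0.1537] F tool [-0.98  0.86  4.08] M tool [-0.065 -0.069  0.06 ] op 0.644 tooly 76.4
9.2 tcp [0.5098 0.0273 0.1526] F tool [1.3  0.38 4.02] M tool [-0.009  0.044  0.035] op 0.638 tooly 76.3
9.7 tcp [0.3935 0.057  0.1538] F tool [-0.23 -0.5   4.82] M tool [ 0.01  -0.075  0.057] op 0.637 tooly 76.4
```

```bash
for k in 1 2; do
python3 -m jog '-.06 0 0 0 .18 0;-.06 0 0 0 .22 0;-.06 0 0 0 .22 0;-.06 0 0 0 .22 0;-.06 0 0 0 .22 0' >/dev/null; python3 m.py
python3 -m jog '0 0 0 0 -.1 0;0 0 0 0 -.22 0;0 0 0 0 -.22 0;0 0 0 0 -.22 0' >/dev/null; python3 m.py
python3 -m jog '.06 0 0 0 -.18 0;.06 0 0 0 -.22 0;.06 0 0 0 -.22 0;.06 0 0 0 -.22 0;.06 0 0 0 -.22 0' >/dev/null; python3 m.py
python3 -m jog '0 0 0 0 .1 0;0 0 0 0 .22 0;0 0 0 0 .22 0;0 0 0 0 .22 0' >/dev/null; python3 m.py
done
```

```text
10.32 tcp [0.4511 0.0427 0.1541] F tool [-0.19  0.31  4.3 ] M tool [ 0.044 -0.369 -0.031] op 0.631 tooly 76.3
10.82 tcp [0.4522 0.0427 0.1541] F tool [-0.04  0.48  4.97] M tool [ 0.009  0.053 -0.051] op 0.64 tooly 76.4
11.45 tcp [0.3939 0.0556 0.1532] F tool [ 1.69 -0.45  5.12] M tool [-0.027  0.516  0.033] op 0.635 tooly 76.2
11.95 tcp [0.3926 0.0555 0.1527] F tool [ 0.99 -0.96  4.96] M tool [-0.011  0.104 -0.026] op 0.639 tooly 76.2
12.57 tcp [0.4507 0.043  0.1542] F tool [-1.12  0.58  5.21] M tool [-0.014 -0.417 -0.028] op 0.633 tooly 76.4
13.07 tcp [0.4521 0.0428 0.1541] F tool [0.58 0.31 4.71] M tool [ 0.033  0.091 -0.03 ] op 0.644 tooly 76.4
13.7 tcp [0.393  0.0551 0.1528] F tool [ 0.92 -0.36  4.85] M tool [ 0.051  0.554 -0.05 ] op 0.639 tooly 76.2
14.2 tcp [0.3924 0.0553 0.1525] F tool [-0.77 -0.02  4.36] M tool [-0.046  0.159 -0.014] op 0.639 tooly 76.2
```

```bash
cat > a.py <<'E'
from h import *
import sys
L=[]
for i in range(int(sys.argv[1])):
    o=robot.get_obs(); R=Ro.from_quat(np.roll(o['eef_rot'],-1)).as_matrix(); L.append(np.r_[R.T@o['wrist_force'],R.T@o['ft_torque']]); robot.read_camera('wrist')
L=np.array(L); print(round(float(o['time_s']),2),'My',np.round(L[:,4],2),'mean',np.round(L.mean(0),3),'tilt',np.round(R[2,0],3))
E
python3 a.py 6
python3 -m jog '0 0 0 0 .06 0;0 0 0 0 .06 0;0 0 0 0 .06 0' >/dev/null; python3 a.py 10
python3 -m jog '0 0 0 0 -.12 0;0 0 0 0 -.12 0;0 0 0 0 -.12 0' >/dev/null; python3 a.py 10
python3 -m jog '0 0 0 0 .06 0;0 0 0 0 .06 0;0 0 0 0 .06 0' >/dev/null; python3 a.py 6
```

```text
14.45 My [0.16 0.13 0.11 0.05 0.1  0.1 ] mean [-0.245 -0.236  4.698 -0.023  0.109  0.016] tilt -0.0
15.32 My [-0.01 -0.05 -0.04 -0.03 -0.02  0.   -0.   -0.02 -0.06 -0.01] mean [-0.324  0.061  4.68   0.008 -0.024  0.016] tilt 0.06
16.2 My [0.17 0.18 0.19 0.23 0.23 0.23 0.23 0.24 0.19 0.19] mean [4.630e-01 2.150e-01 4.787e+00 3.000e-03 2.080e-01 1.000e-03] tilt -0.06
16.88 My [0.06 0.13 0.1  0.09 0.05 0.12] mean [ 0.132  0.091  5.067 -0.019  0.093 -0.017] tilt -0.0
```

The moment follows tilt linearly and returns to the same value at level from either side, so case C looks silent. I'll put it back where it stood and go on to B.

```bash
python3 -m jog '-.06 0 .04 0 0 0;-.06 0 .09 0 0 0;-.06 0 .118 0 0 0;-.06 0 .127 0 0 0;-.06 0 .129 0 0 0' ; python3 m.py
python3 -m jog '0 0 0 0 0 0;0 0 0 0 0 0;0 0 -.04 0 0 0;0 0 -.10 0 0 0;0 0 -.12 0 0 0' 1; python3 m.py
```

```text
time_s: 17.55
tcp_pos: [0.4497, 0.0417, 0.0265]
eef_rot: [-0.002, 0.12, 0.993, 0.002]
wrist_force: [-21.2, -3.1, 55.6]
opening: 0.638
grip_force: 124.8
17.55 tcp [0.4497 0.0417 0.0265] F tool [ 20.15  -7.87 -55.48] M tool [ 1.405  3.243 -0.199] op 0.638 tooly 76.3
time_s: 18.18
tcp_pos: [0.4537, 0.0425, 0.1474]
eef_rot: [0.003, 0.119, 0.993, 0.001]
wrist_force: [0.6, 0.4, 0.3]
opening: 0.998
grip_force: 0.0
18.18 tcp [0.4537 0.0425 0.1474] F tool [-0.47  0.52 -0.33] M tool [-0.037 -0.008 -0.094] op 0.998 tooly 76.3
```

```bash
python3 -m jog '-.011 .055 0 0 0 -.1;-.022 .11 0 0 0 -.17;-.032 .169 0 0 0 -.17;-.032 .169 .03 0 0 -.17;-.032 .169 .03 0 0 -.17' >/dev/null ; python3 m.py
python3 - <<'E'
from h import *
for n in ['top','scene']:
    c=cam(n);P=pts(c);Z=P[...,2]
    m=((abs(Z-.0495)<.008)&(P[...,0]>.36)&(P[...,0]<.62)&(P[...,1]<.12)&(P[...,1]>-.05)).astype(np.uint8)
    k,l,s,_=cv2.connectedComponentsWithStats(m)
    for i in range(1,k):
        if s[i,4]>200: q=P[l==i]; print(n,cv2.minAreaRect((q[:,:2]*1000).astype(np.float32)),np.median(q[:,2]))
E
```

```text
18.8 tcp [0.5214 0.1988 0.113 ] F tool [-0.98 -0.09 -0.16] M tool [ 0.054  0.012 -0.006] op 1.001 tooly 86.1
top ((446.1861267089844, 42.32989501953125), (56.432044982910156, 148.16197204589844), 76.63189697265625) 0.04941144812437894
scene ((446.759033203125, 43.33384704589844), (56.45631408691406, 149.0926055908203), 76.88158416748047) 0.04953981481417982
```

```bash
python3 -m jog '0 0 .05 0 0 0;0 0 .089 0 0 0;0 0 .089 0 0 0' >/dev/null; python3 m.py
python3 -m jog '0 0 0 0 0 0;0 0 0 0 0 0;0 0 0 0 0 0;0 0 0 0 0 0' 0 100 | tail -2
python3 -m jog '0 0 -.05 0 0 0;0 0 -.10 0 0 0;0 0 -.13 0 0 0;0 0 -.13 0 0 0;0 0 -.13 0 0 0' | tail -2; python3 a.py 5
python3 -m jog '-.06 0 0 0 0 0;-.06 0 0 0 0 0;.06 0 0 0 0 0;.06 0 0 0 0 0;.06 0 0 0 0 0'>/dev/null; python3 a.py 6
python3 -m jog '-.06 0 0 0 0 0;-.12 0 0 0 0 0;-.12 0 0 0 0 0' >/dev/null; python3 a.py 6
python3 -m jog '.06 0 0 0 0 0;.12 0 0 0 0 0;.12 0 0 0 0 0' >/dev/null; python3 a.py 6
python3 -m jog '-.06 0 0 0 .06 0;-.06 0 0 0 .06 0;-.06 0 0 0 .06 0' >/dev/null; python3 a.py 9
python3 -m jog '0 0 0 0 -.12 0;0 0 0 0 -.12 0;0 0 0 0 -.12 0' >/dev/null; python3 a.py 9
python3 -m jog '0 0 0 0 .06 0;0 0 0 0 .06 0;0 0 0 0 .06 0' >/dev/null; python3 a.py 5
```

```text
19.27 tcp [0.5217 0.1974 0.0245] F tool [-0.2   0.28 -0.32] M tool [ 0.038  0.009 -0.062] op 0.999 tooly 86.0
opening: 0.635
grip_force: 106.9
opening: 0.637
grip_force: 108.2
20.6 My [ 0.11 -0.05 -0.07 -0.05  0.03] mean [ 0.31   0.073  4.449  0.02  -0.005 -0.016] tilt 0.002
21.52 My [-0.06 -0.05 -0.02 -0.01 -0.03 -0.05] mean [-0.633 -0.331  3.951 -0.01  -0.037 -0.004] tilt -0.001
22.2 My [0.01 0.07 0.07 0.02 0.08 0.1 ] mean [ 0.227 -0.119  4.371 -0.005  0.058 -0.006] tilt 0.001
22.88 My [ 0.01 -0.07 -0.11 -0.1  -0.07 -0.1 ] mean [-0.49   0.111  3.94  -0.008 -0.073 -0.009] tilt -0.002
23.7 My [-0.01  0.06  0.04  0.04  0.05 -0.01 -0.03  0.01  0.01] mean [ 0.012  0.177  4.123  0.     0.017 -0.006] tilt 0.06
24.52 My [0.12 0.15 0.14 0.08 0.17 0.1  0.13 0.08 0.06] mean [ 0.198  0.148  4.238  0.01   0.113 -0.006] tilt -0.06
25.15 My [-0.1  -0.08 -0.11 -0.09 -0.07] mean [ 0.272 -0.152  4.219 -0.013 -0.09  -0.032] tilt -0.0
```

```bash
python3 -m jog '0 0 0 0 .18 0;0 0 0 0 .22 0;0 0 0 0 .22 0;0 0 0 0 .22 0' >/dev/null; python3 a.py 6
python3 -m jog '0 0 0 0 -.11 0;0 0 0 0 -.21 0;0 0 0 0 -.21 0' >/dev/null; python3 a.py 6
python3 -m jog '0 0 0 0 -.18 0;0 0 0 0 -.23 0;0 0 0 0 -.23 0;0 0 0 0 -.23 0' >/dev/null; python3 a.py 6
python3 -m jog '0 0 0 0 .11 0;0 0 0 0 .21 0;0 0 0 0 .21 0' >/dev/null; python3 a.py 6
```

```text
25.95 My [-0.4  -0.41 -0.38 -0.31 -0.27 -0.3 ] mean [-0.741 -0.148  3.501  0.013 -0.345  0.005] tilt 0.218
26.62 My [0.06 0.07 0.06 0.02 0.09 0.07] mean [-8.100e-02  2.220e-01  3.754e+00  8.000e-03  6.300e-02 -2.000e-03] tilt 0.01
27.43 My [0.25 0.38 0.31 0.25 0.31 0.34] mean [ 0.992 -0.221  4.227  0.026  0.308 -0.007] tilt -0.219
28.1 My [-0.09 -0.05 -0.08 -0.06 -0.07 -0.1 ] mean [ 4.720e-01  0.000e+00  4.213e+00 -1.000e-03 -7.400e-02 -4.000e-03] tilt -0.01
```

B's level moment flips with the end the ball was sent to: about +.08 against −.09 N m, with the physically right sign. C's did not flip. B is probably the rattler, and there is time to check A as the task says, so I'll set B down gently.

```bash
python3 m.py
python3 -m jog '0 0 .05 0 .01 0;0 0 .09 0 .01 0;0 0 .11 0 .01 0;0 0 .12 0 .01 0;0 0 .122 0 .01 0' | sed -n 2,4p
```

```text
28.15 tcp [0.5219 0.1991 0.1552] F tool [0.51 0.32 4.46] M tool [ 0.034 -0.058 -0.035] op 0.635 tooly 86.1
tcp_pos: [0.5245, 0.1988, 0.0337]
eef_rot: [0.0, 0.034, 0.999, 0.0]
wrist_force: [0.2, 0.9, -3.2]
```

```bash
python3 -m jog '0 0 .004 0 0 0;0 0 .006 0 0 0' | sed -n 2,4p
python3 -m jog '0 0 0 0 0 0;0 0 0 0 0 0;0 0 -.05 0 0 0;0 0 -.10 0 0 0;0 0 -.12 0 0 0' 1 >/dev/null; python3 m.py
```

```text
tcp_pos: [0.5245, 0.199, 0.0281]
eef_rot: [0.001, 0.034, 0.999, 0.0]
wrist_force: [-5.5, -1.7, 20.6]
29.65 tcp [0.5254 0.1991 0.1502] F tool [0.5  1.7  1.45] M tool [-0.024 -0.03  -0.004] op 1.001 tooly 86.0
```

```bash
python3 -m jog '.025 .05 0 0 0 .07;.05 .10 0 0 0 .07;.074 .152 0 0 0 .07;.074 .152 .04 0 0 .07;.074 .152 .04 0 0 .07' >/dev/null; python3 m.py
python3 -m jog '0 0 .05 0 0 0;0 0 .085 0 0 0;0 0 .085 0 0 0' >/dev/null; python3 m.py
python3 -m jog '0 0 0 0 0 0;0 0 0 0 0 0;0 0 0 0 0 0;0 0 0 0 0 0' 0 100 | tail -2
```

```text
30.27 tcp [0.4581 0.3545 0.1047] F tool [ 0.32 -0.63 -0.14] M tool [ 0.036  0.018 -0.011] op 0.996 tooly 82.1
30.65 tcp [0.4603 0.3532 0.0213] F tool [-0.23  0.3  -1.44] M tool [-0.009  0.001 -0.027] op 1.001 tooly 81.9
opening: 0.643
grip_force: 107.1
```

```bash
python3 m.py
python3 -m jog '0 0 -.05 0 0 0;0 0 -.10 0 0 0;0 0 -.13 0 0 0;0 0 -.13 0 0 0' | tail -2; python3 a.py 4
python3 -m jog '-.06 0 0 0 0 0;-.06 0 0 0 0 0;.06 0 0 0 0 0;.06 0 0 0 0 0;.06 0 0 0 0 0'>/dev/null; python3 a.py 5
python3 -m jog '-.06 0 0 0 0 0;-.12 0 0 0 0 0;-.12 0 0 0 0 0' >/dev/null; python3 a.py 5
python3 -m jog '.06 0 0 0 0 0;.12 0 0 0 0 0;.12 0 0 0 0 0' >/dev/null; python3 a.py 5
python3 -m jog '-.06 0 0 0 .18 0;-.06 0 0 0 .22 0;-.06 0 0 0 .22 0;-.06 0 0 0 .22 0' >/dev/null; python3 a.py 4
python3 -m jog '0 0 0 0 -.11 0;0 0 0 0 -.22 0;0 0 0 0 -.22 0' >/dev/null; python3 a.py 5
python3 -m jog '0 0 0 0 -.18 0;0 0 0 0 -.22 0;0 0 0 0 -.22 0;0 0 0 0 -.22 0' >/dev/null; python3 a.py 4
python3 -m jog '0 0 0 0 .11 0;0 0 0 0 .22 0;0 0 0 0 .22 0' >/dev/null; python3 a.py 5;python3 m.py
```

```text
31.15 tcp [0.4623 0.3564 0.0249] F tool [ 0.15 -1.05 -5.69] M tool [0.299 0.012 0.064] op 0.643 tooly 82.0
opening: 0.638
grip_force: 108.2
31.8 My [ 0.07  0.07 -0.02 -0.  ] mean [ 3.150e-01  4.250e-01  4.151e+00 -3.000e-03  2.900e-02 -6.000e-03] tilt 0.002
32.67 My [-0.09 -0.13 -0.03 -0.1  -0.04] mean [-0.26   0.03   3.467 -0.018 -0.078 -0.008] tilt -0.001
33.3 My [ 0.06  0.08  0.06 -0.03  0.01] mean [ 0.331 -0.253  3.996  0.035  0.037  0.023] tilt 0.001
33.92 My [-0.1  -0.09 -0.12 -0.07 -0.09] mean [-0.678 -0.477  3.648  0.012 -0.094 -0.029] tilt -0.001
34.62 My [-0.38 -0.37 -0.39 -0.41] mean [-0.162  0.335  3.525  0.009 -0.388  0.012] tilt 0.219
35.25 My [ 0.05  0.01 -0.   -0.    0.03] mean [-0.396  0.257  3.699 -0.01   0.016  0.009] tilt 0.0
35.95 My [0.4  0.38 0.36 0.39] mean [ 0.826 -0.326  3.9    0.022  0.382  0.007] tilt -0.218
36.58 My [-0.03  0.    0.08 -0.02 -0.01] mean [ 2.680e-01 -5.280e-01  3.675e+00 -1.000e-03  7.000e-03 -2.700e-02] tilt -0.0
36.62 tcp [0.4595 0.3558 0.152 ] F tool [0.26 0.41 4.1 ] M tool [-0.002 -0.018 -0.01 ] op 0.638 tooly 82.1
```

A's level moment is the same after either tilt (.016 and .007 N m), so A is silent. I'll put A back and return to B.

```bash
python3 -m jog '0 0 .05 0 0 0;0 0 .09 0 0 0;0 0 .11 0 0 0;0 0 .119 0 0 0;0 0 .123 0 0 0' | sed -n 2,4p
python3 -m jog '0 0 .003 0 0 0;0 0 .004 0 0 0' | sed -n 2,4p
python3 -m jog '0 0 0 0 0 0;0 0 0 0 0 0;0 0 -.05 0 0 0;0 0 -.10 0 0 0;0 0 -.12 0 0 0' 1 >/dev/null; python3 m.py
python3 - <<'E'
from h import *
for n in ['top','scene']:
    c=cam(n);P=pts(c);Z=P[...,2]; np.save(n+'3.npy',c,allow_pickle=True)
    m=((abs(Z-.0495)<.008)&(P[...,0]>.36)&(P[...,0]<.65)&(P[...,1]<.5)&(P[...,1]>-.05)).astype(np.uint8)
    k,l,s,_=cv2.connectedComponentsWithStats(m)
    for i in range(1,k):
        if s[i,4]>200: q=P[l==i]; print(n,np.round(np.hstack(cv2.minAreaRect((q[:,:2]*1000).astype(np.float32))),1),np.median(q[:,2]))
E
```

```text
tcp_pos: [0.4612, 0.3559, 0.0298]
eef_rot: [0.001, 0.069, 0.998, 0.0]
wrist_force: [0.0, 0.7, -4.3]
tcp_pos: [0.461, 0.3558, 0.026]
eef_rot: [0.0, 0.069, 0.998, 0.001]
wrist_force: [-0.4, -0.3, -3.5]
38.12 tcp [0.4621 0.3562 0.1485] F tool [-0.39  0.93 -0.06] M tool [-0.001  0.004 -0.002] op 0.996 tooly 82.0
top [524.7 198.3  57.2 148.8  86.6] 0.04948574593370428
top [446.3  42.3  56.5 148.2  76.5] 0.04929829651301123
top [428.9 359.3  58.1  85.3  82.9] 0.049215359077078386
top [379.  227.9  42.9  56.    9.1] 0.049074676817311536
scene [447.1  43.3  56.7 150.   76. ] 0.04964982891541723
scene [379.4 228.1  46.3  55.8   8.9] 0.04930661760147752
scene [460.9 355.5  56.7 149.1  82.1] 0.04967184210324597
scene [525.  198.8  56.3 149.4  86.2] 0.04963084755049458
```

```bash
python3 -m jog '-.028 -.05 0 0 0 -.07;-.056 -.10 0 0 0 -.07;-.084 -.147 0 0 0 -.07;-.084 -.147 .04 0 0 -.07;-.084 -.147 .04 0 0 -.07' >/dev/null; python3 m.py
python3 -m jog '0 0 .05 0 0 0;0 0 .084 0 0 0;0 0 .084 0 0 0' >/dev/null; python3 m.py
python3 -m jog '0 0 0 0 0 0;0 0 0 0 0 0;0 0 0 0 0 0;0 0 0 0 0 0' 0 100 | tail -2
python3 -m jog '0 0 -.05 0 0 0;0 0 -.10 0 0 0;0 0 -.13 0 0 0;0 0 -.13 0 0 0' | tail -2; python3 a.py 4
python3 -m jog '-.05 0 0 0 0 0;-.06 0 0 0 0 0;0 0 0 0 0 0;.06 0 0 0 0 0;.06 0 0 0 0 0'>/dev/null
python3 -m jog '-.06 0 0 0 0 0;-.12 0 0 0 0 0;-.12 0 0 0 0 0;-.06 0 0 0 0 0;0 0 0 0 0 0'>/dev/null
python3 -m jog '-.06 0 0 0 .18 0;-.06 0 0 0 .22 0;-.06 0 0 0 .22 0;-.06 0 0 0 .22 0' >/dev/null; python3 a.py 4
python3 -m jog '0 0 0 0 -.11 0;0 0 0 0 -.22 0;0 0 0 0 -.22 0' >/dev/null; python3 a.py 5
python3 -m jog '0 0 0 0 -.18 0;0 0 0 0 -.22 0;0 0 0 0 -.22 0;0 0 0 0 -.22 0' >/dev/null; python3 a.py 4
python3 -m jog '0 0 0 0 .11 0;0 0 0 0 .22 0;0 0 0 0 .22 0' >/dev/null; python3 a.py 5;python3 m.py
```

```text
38.85 tcp [0.5207 0.1968 0.102 ] F tool [ 0.68 -0.33  0.08] M tool [-0.023  0.031  0.013] op 1.004 tooly 86.0
39.23 tcp [0.5214 0.1985 0.0195] F tool [-0.15 -0.14  0.46] M tool [ 0.003 -0.003  0.074] op 0.999 tooly 86.1
opening: 0.639
grip_force: 106.5
opening: 0.642
grip_force: 108.3
40.38 My [-0.09 -0.04 -0.07 -0.11] mean [ 0.528 -0.07   4.418 -0.019 -0.078 -0.01 ] tilt 0.002
42.33 My [-0.27 -0.33 -0.32 -0.29] mean [-0.282  0.135  3.974 -0.024 -0.302  0.025] tilt 0.218
42.95 My [0.16 0.06 0.1  0.06 0.07] mean [-4.270e-01 -3.300e-02  3.981e+00 -1.900e-02  8.800e-02 -3.000e-03] tilt 0.0
43.65 My [0.31 1.33 0.28 0.29] mean [ 2.275 -0.228  3.997  0.008  0.554  0.029] tilt -0.218
44.27 My [-0.13 -0.09 -0.07 -0.05 -0.05] mean [ 1.840e-01  2.900e-02  4.457e+00 -3.000e-03 -7.800e-02 -1.000e-03] tilt -0.0
44.33 tcp [0.5226 0.1984 0.1511] F tool [-0.    0.16  4.09] M tool [ 0.035 -0.069 -0.011] op 0.633 tooly 86.1
```

The flip repeated (+.088 against −.078 N m, with an impact spike as the ball struck), so B is the rattling case. Now carry it over the plate.

```bash
python3 -m jog '-.007 -.035 0 0 0 0;-.016 -.08 0 0 0 0;-.026 -.13 0 0 0 0;-.035 -.18 0 0 0 0;-.045 -.23 0 0 0 0' |sed -n 2p
python3 -m jog '-.010 -.045 0 0 0 0;-.018 -.09 0 0 0 0;-.025 -.125 0 0 0 0;-.029 -.146 0 0 0 0;-.029 -.146 0 0 0 0'|sed -n 2p
python3 -m jog '0 0 0 0 0 0;0 0 0 0 0 0;0 0 0 0 0 0'
python3 - <<'E'
from h import *
o=robot.get_obs();print(o['joint_vel'])
for n in ['top','scene']:
    c=cam(n);P=pts(c);Z=P[...,2]; cv2.imwrite(f'pics/{n}_end.png',c['img'])
    m=((Z>.155)&(Z<.19)&(P[...,0]>.4)&(P[...,0]<.75)&(P[...,1]<.0)&(P[...,1]>-.3)).astype(np.uint8)
    k,l,s,_=cv2.connectedComponentsWithStats(m)
    for i in range(1,k):
        if s[i,4]>80: q=P[l==i]; print(n,np.round(np.hstack(cv2.minAreaRect((q[:,:2]*1000).astype(np.float32))),1),np.median(q[:,2]))
E
python3 m.py
```

```text
tcp_pos: [0.5521, -0.0351, 0.1514]
tcp_pos: [0.5707, -0.1836, 0.1514]
time_s: 45.95
tcp_pos: [0.5715, -0.1808, 0.1513]
eef_rot: [-0.0, 0.034, 0.999, 0.0]
wrist_force: [-0.5, -0.4, -4.3]
opening: 0.637
grip_force: 117.3
[ 0.00545492  0.00051739  0.0044979  -0.00267634 -0.00037792  0.00028081
  0.00143798]
scene [ 599.9 -187.3   81.9   96.1   74.8] 0.1761368852154106
46.05 tcp [ 0.5715 -0.1813  0.1513] F tool [-0.03  0.78  4.28] M tool [-0.002 -0.007 -0.05 ] op 0.641 tooly 86.1
```

View pics/scene_end.png

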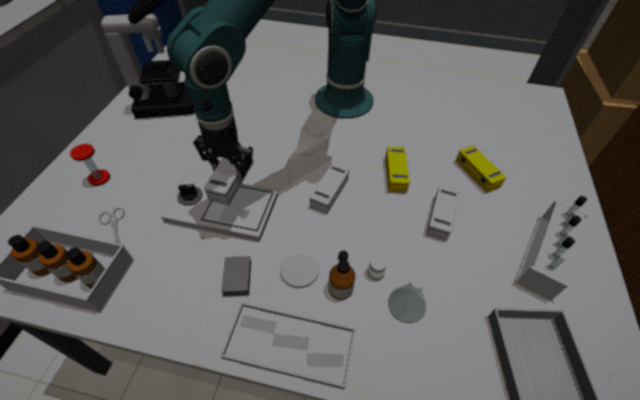

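View pics/top_end.png

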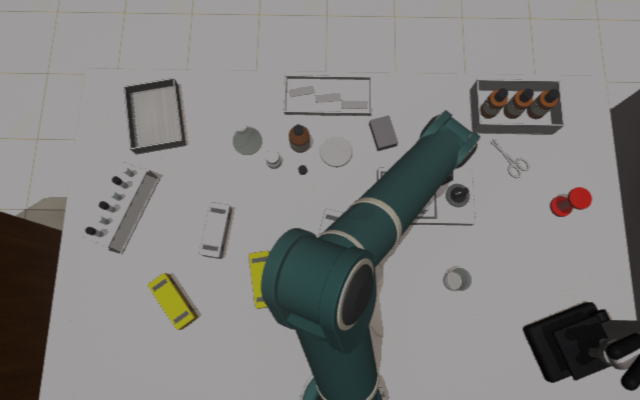

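The scene view shows the rattling case held level at about (222,182), over the plate frame, with its top at 176 mm, so its underside is about 94 mm above the plate. The two silent cases stand at (330,188) and (445,212), and the other things are where they were. Handing in.

```bash
python3 -c "
from station import robot
print(robot.job_done())"
```

```text
the job is handed in; nothing more can be done
None
```

The job is handed in at about 46 s: the station is switched on, and the rattling case (the one that stood in the middle) is held level about 94 mm above the middle of the plate, with the two silent cases standing upright on the table; one of them was pressed down with about 55 N at the wrist when I set it down, and sits 4 mm from where it was.

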